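Clamp a gauge bar in the notched slide clamp

TASK

A gauge bar lies loose in the channel of the notched slide clamp. Hold the clamp's release bar up, slide the carriage along until its sprung nose has pushed the gauge bar home against the fixed anvil and the nose itself is pressed part of the way in but not to its stop; then let the release bar down and ease the carriage until the bar drops fully into the nearest notch, and let go. Feel your way: do not force the release bar against the rack or ram the gauge bar, and leave the things lying around where they are.

Things in the scene. Friction and masses are not known exactly. Their poses are not given: they have to be found in the camera images.
- clamp: the clamp, fixed to the table: grey base plate 110 mm (x) by 260 mm (y), 12 mm thick. Origin: centre of its underside, z up; the slide runs along its y axis, the anvil at its -y end. Two rails 8 mm high, 22 mm apart, make a channel along x = 0 from the anvil to the other end; the gauge bar lies in it on the plate.
- anvil_face (a point): middle of the fixed anvil's working face (steel block 50 mm wide, 32 mm high above the plate): clamp x = 0, y = -90 mm, z = 25 mm. The face looks to the clamp's +y.
- rack_zone (a point): point at clamp x = 42, y = 34, z = 30 mm, on the steel rack (16 mm wide, tooth tops at z = 30 mm). Four open-topped notches, 6 mm wide, one every 12 mm, lie within 27 mm either way along y; then a tooth and, beyond, the parking bay. The rack is set anywhere within 6 mm either way, so the notches' exact places must be felt; one always lies where the nose is suitably pressed.
- carriage (a joint): travel of the carriage along the clamp's -y, towards the anvil (m, 0 to 0.085). At 0 the carriage centre is at clamp y = +88 mm. Its slide drags with about 4 N and it stays where it is left. It starts in the parking bay (travel 0 to 0.018) with the release bar down, and cannot leave it until the bar is lifted.
- carriage_center (a point): centre of the carriage's block (50 x 50 mm, its top 42.5 mm over the table; brass bushes and screw heads on it reach 46 mm). The nose comes out of its face on the anvil's side.
- release_bar (a joint): lift of the release bar (m, 0 to 0.015): 0 = fully down, about 0.009 = its tongue rests on a tooth (with 9 N), clear of the teeth above 0.0095. A spring and its weight press it down, 7.5 N at the bottom, 10 N at the top. Over a notch it drops by itself unless held or pushed hard sideways; there it has 0.75 mm of play each way. It must not be pressed against the rack with more than 18 N.
- handle (a point): centre of the release bar's steel cross handle: along the clamp's x from -36 to +50 mm of this point, 12 mm wide along y, 14 mm high. 72 mm above the table when down; 19 mm free under it. Two 8 mm stems 19 mm either side along x; the tongue (4.5 mm thick) goes down into the rack at +42 mm. It rides on the carriage, at its centre's y: moving it along y moves the carriage.
- nose (a joint): how far the sprung nose is pressed into the carriage (m): 0 = fully out, its tip 49 mm from the carriage centre towards the anvil; 0.017 = its stop. Its spring gives 0.9 N at 0 and 0.15 N more per mm. With the gauge bar home it is pressed by (carriage travel - 0.049 m).
- nose_tip (a point): centre of the tip of the sprung nose, 27.5 mm above the table
- gauge_bar_center (a point): centre (half-way up) of the gauge bar to be clamped: plain steel bar 80 mm long (along its y), 18 mm wide, 26 mm high, about 0.3 kg, loose in the channel, sliding easily. Home = its end face against the anvil, this point then at clamp y = -50 mm. It must not be pressed against the clamp with more than 25 N.
- short_bar: bystander: short steel length bar 18 x 48 x 26 mm, near the clamp; origin at the centre of its underside
- plug_gauge: bystander: steel plug gauge, 92 mm long, 20 mm thick, near the clamp; origin at the centre of its underside
- bolt: bystander: hexagon bolt 54 mm long, near the clamp; origin at the centre of its underside
- ring_gauge: bystander: steel ring 38 mm across, 12 mm high, near the clamp; origin at the centre of its underside
- micrometer: bystander: micrometer 70 x 205 x 29 mm, to the right; origin at the centre of its underside
- pen: bystander: pen 154 mm long, to the right; origin at the centre of its underside
- v_block: bystander: steel V-block 40 x 42 x 34 mm, to the right; origin at the centre of its underside
Mind the look-alikes: they are no part of the job. What is shaped like the part that bears gauge_bar_center but purple or red is not meant.

How it is judged (in metres and radians):
On the way, in this order (a step that is already met when the one before it is completed fails the run):
1. the release bar is held up clear of the teeth (value of joint release_bar above 0.0095 m), for 0.2 s.
2. the nose has pushed the gauge bar home against the anvil and is itself pressed in (y of gauge_bar_center in the frame of clamp between -0.053 and -0.0475 m and value of joint nose above 0.0015 m), for 0.2 s.
At the end, for the whole second after the job is handed in: The gauge bar is home against the anvil (centre within 2.5 mm of its place along the slide), the nose pressed in by 1.5 to 16.5 mm, the release bar down in a notch (less than 3 mm above its lowest position), carriage and gauge bar at rest (all of step 2 and value of joint nose below 0.0165 m and value of joint release_bar below 0.003 m and velocity of joint carriage between -0.005 and 0.005 m/s and linear speed of gauge_bar below 0.005 m/s); the robot touches nothing.
It fails at once if the release bar is pressed against the rack with more than 18 N (contact force between release_bar and rack above 18 N).
It fails at once if the gauge bar is pressed against the clamp with more than 25 N (contact force between gauge_bar and clamp above 25 N).
It fails at once if one of the things lying around is moved by more than 20 mm (distance of any of short_bar, plug_gauge, bolt, ring_gauge, micrometer, pen, v_block from where it was at the start of the episode above 0.02 m).
It also fails if it takes over 51 s, if anything falls off the work surface, if the arm or the gripper's body presses on something with over 40 N, if the wrist force passes 120 N, or if a joint passes its speed limit or range.

ROBOT

A 6-joint arm with a two-finger parallel gripper is mounted at the origin on a cart in front of the work surface, level with it; the furniture and walls round the work are solid. World frame = base frame: x ahead of the robot, y to its left, z up, the work surface at z = 0. Lengths are in m, angles in degrees, forces in N, time in s.
With the tool pointing down it reaches from about 0.25 to 0.725 m from the base axis. Payload 9.7 kg.
Tool frame: the origin (TCP) lies midway between the tips of the shut fingers; the grasp point (between the pads) lies 19 mm behind it; z points along the fingers, x is the direction in which the jaws open and shut, and the axes are right-handed (so a half turn about z gives the same grasp; the last joint's range is limited). The gripper opens to 85 mm and grips with 20 to 120 N. Pads are 22 mm wide; open, the fingers measure 114 mm over their backs; the gripper's body (76 mm by 85 mm) begins 54 mm behind the grasp point. The pads swing forward as they close: fully open they stand 13 mm farther back than shut.
Start: joints at [73.453, 4.979, 10.078, 95.1, 0, 90], TCP at [0.157, 0.527, 0.231] pointing down, gripper open.
Joint ranges: [-179.16, 179.16], [-48.56, 103.87], [-65.8, 70.77], [-126.05, 130.52], [-82.76, 87.17], [-180, 180]. Speed limits (degrees/s): [127.2, 127.2, 147.25, 180, 180, 180].

INTERFACE

Orientations are given as [roll, pitch, yaw] about the fixed x, y, z axes, in that order (R = Rz(yaw) Ry(pitch) Rx(roll)).
In Python, from workcell import bot, optics gives the robot as it stands.
- The arm moves only by the shell command python3 -m creep 'ROWS' [FORCE]. ROWS is JSON, a list of rows, each a list of 7 numbers: the shift along the tool's x, y, z in m, then the turn, a rotation vector about the tool's x, y, z in rad, then the opening, from 0 (shut) to 1 (fully open). A call has 1 to 8 rows; each row is the pose to reach, as a shift and turn from the pose commanded when the call began, along the tool's axes at that moment; what a row does not reach only later rows make up. A row lasts 1/10 s, in which the tool goes at most 50 mm and 8.59 degrees, less where a joint would pass 70% of its speed; a pose out of reach is approached as far as the arm can. A call with a gripper value outside its range is refused whole. The fingers move at their own pace and stop on an object; FORCE is the grip in N (left out, the last holds). Time passes only in rows, so rows that repeat a pose let the fingers close. It gives the time, the measured TCP pose, the force and the opening at its end, in the units of the state.
- bot.get_obs(): the state, without advancing time (a new reading comes with each control period).
- optics.camera(name): name is "side" or "top" or "wrist"; returns the picture (480x640x3 uint8, red, green, blue); there is no depth.
- optics.camera_params(name): a dict with "camera_matrix" (3x3 intrinsics, pixels), "R" (3x3) and "t" (3): a world point X has camera coordinates R X + t; the wrist camera has in their place "mount" (4x4, takes a point from camera to tool coordinates, whose origin is the TCP and whose axes are the tool frame's). Camera axes: x right, y down, z forward; pixel columns grow to the right and rows downward; lengths in m; the calibration is good to about 2 mm. A picture is of the moment at which its call begins: read the wrist's pose just before it. camera_params takes no time and is no camera call.
- bot.job_done(): hands the job in, once; it reports no verdict.
The state is a dict: "time": time; "q": joint angles; "qd": joint speeds; "joint_efforts": joint torques, N m; "ee_pos": TCP position; "tcp_rot": TCP orientation; "wrist_force": force on the tool from outside, world axes, zero at the start; "torque": the same for the moment, N m; "opening": finger opening in m.
Only numpy, scipy, OpenCV 4.12 (cv2) and the standard library are available. Lean on these libraries where they do the work, as an engineer would, in place of code of your own. Each camera call takes 0.05 s, during which the arm holds its last target.

## Working session

There is one attempt and no reset: what is moved stays moved. The work goes in short steps, Python scripts to look and compute and a shell command to move; the robot and the scene stay as the last step left them, time stands still between calls to the robot, and variables do not carry over. Pictures are saved under pics/ and viewed, and the job is handed in when it is done.

```bash
mkdir -p pics; ls
python3 - <<'E'
from workcell import bot, optics
import cv2
o=bot.get_obs(); print(o)
for n in ["side","top","wrist"]:
    im=optics.camera(n); cv2.imwrite(f"pics/{n}0.png",im[:,:,::-1])
    p=optics.camera_params(n); print(n,p)
E
```

```text
pics
{'time': 0.0, 'q': array([ 7.34548814e+01,  5.00941608e+00,  1.00335013e+01,  9.51001130e+01,
       -8.68419893e-04,  9.00023172e+01]), 'qd': array([-0.00963031,  0.1149275 ,  0.05899599,  0.01450381, -0.06342857,
        0.10048037]), 'joint_efforts': array([-1.08900284e-03, -5.20381200e+01,  4.64808512e+01,  1.59188057e-02,
       -4.18628656e-05,  4.35396018e-06]), 'ee_pos': array([0.15655905, 0.52699502, 0.2305907 ]), 'tcp_rot': array([1.79999129e+02, 7.60276711e-02, 7.34525642e+01]), 'wrist_force': array([ 0.74303663, -0.41058934, -0.61708515]), 'torque': array([0.0226905 , 0.01545219, 0.03756768]), 'opening': 0.08516772439207586}
side {'camera_matrix': array([[515.2400121 ,   0.        , 318.892184  ],
       [  0.        , 515.2400121 , 247.36348209],
       [  0.        ,   0.        ,   1.        ]]), 'R': array([[-9.99504489e-01, -3.14723460e-02, -5.17613594e-04],
       [-1.30154934e-02,  4.28209335e-01, -9.03585836e-01],
       [ 2.86596131e-02, -9.03131362e-01, -4.28406781e-01]]), 't': array([0.53085444, 0.15020205, 0.98308206])}
top {'camera_matrix': array([[588.7
[... 175 characters left out ...]
0247,  0.00480257],
       [-0.99707821,  0.01887815, -0.07401796],
       [ 0.07391268, -0.00621607, -0.99724534]]), 't': array([-0.16609606,  0.55171725,  1.55509804])}
wrist {'camera_matrix': array([[377.7620172 ,   0.        , 319.84358808],
       [  0.        , 377.7620172 , 237.0959719 ],
       [  0.        ,   0.        ,   1.        ]]), 'mount': array([[ 9.99999866e-01, -4.33826132e-04, -2.84168892e-04,
        -1.23278803e-03],
       [ 5.00168791e-04,  9.51591869e-01,  3.07364060e-01,
        -7.79720589e-02],
       [ 1.37070246e-04, -3.07364160e-01,  9.51591958e-01,
        -1.42071900e-01],
       [ 0.00000000e+00,  0.00000000e+00,  0.00000000e+00,
         1.00000000e+00]])}
```

View pics/side0.png

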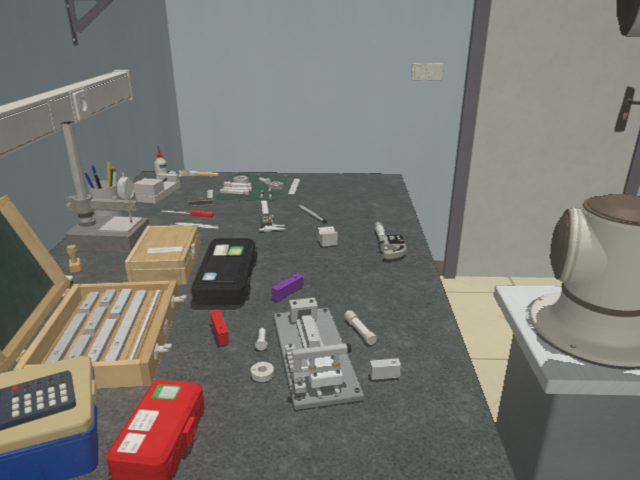

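View pics/top0.png

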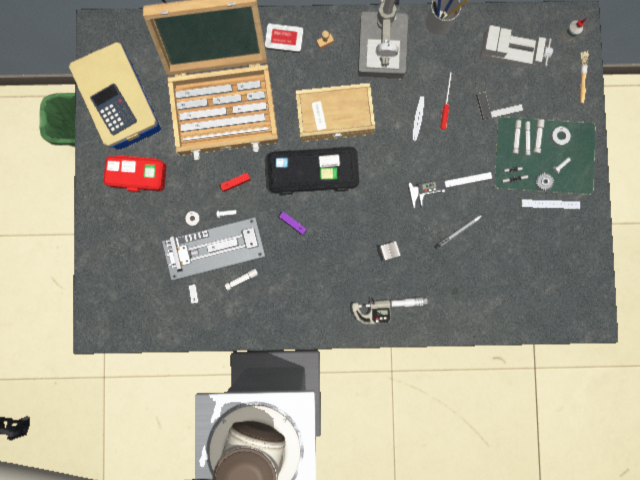

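View pics/wrist0.png

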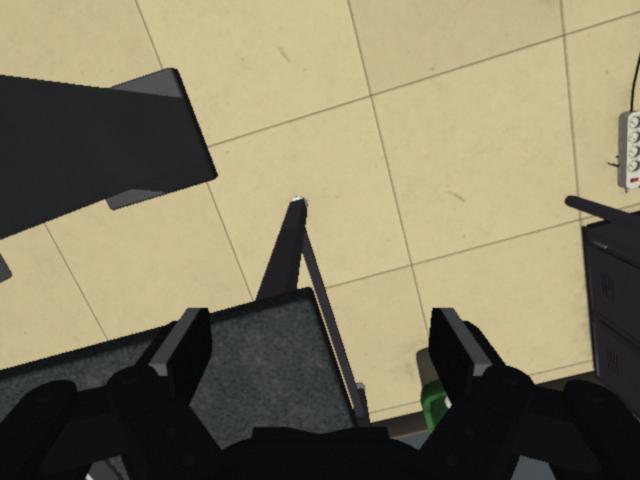

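```bash
cat > h.py <<'E'
from workcell import bot, optics
import cv2, numpy as np
from scipy.spatial.transform import Rotation as Ro
def ray(n,uv,pose=None):
    p=optics.camera_params(n); K=p["camera_matrix"]
    d=np.linalg.solve(K,[uv[0],uv[1],1.])
    if n=="wrist":
        pos,rot=pose; Rt=Ro.from_euler('xyz',rot,degrees=True).as_matrix(); M=p["mount"]
        return pos+Rt@M[:3,3], Rt@M[:3,:3]@d
    return -p["R"].T@p["t"], p["R"].T@d
def onz(n,uv,z,pose=None):
    c,d=ray(n,uv,pose); return c+d*(z-c[2])/d[2]
def proj(n,X,pose=None):
    p=optics.camera_params(n); X=np.asarray(X,float)
    if n=="wrist":
        pos,rot=pose; Rt=Ro.from_euler('xyz',rot,degrees=True).as_matrix(); M=p["mount"]
        c=M[:3,:3].T@(Rt.T@(X-pos)-M[:3,3])
    else: c=p["R"]@X+p["t"]
    c=p["camera_matrix"]@c; return c[:2]/c[2]
E
python3 - <<'E'
import cv2
a=cv2.imread('pics/top0.png')[200:310,140:300]; cv2.imwrite('pics/top0c.png',cv2.resize(a,None,fx=5,fy=5,interpolation=cv2.INTER_CUBIC))
a=cv2.imread('pics/side0.png')[270:420,230:420]; cv2.imwrite('pics/side0c.png',cv2.resize(a,None,fx=4,fy=4,interpolation=cv2.INTER_CUBIC))
E
```

```text
(no output)
```

View pics/top0c.png

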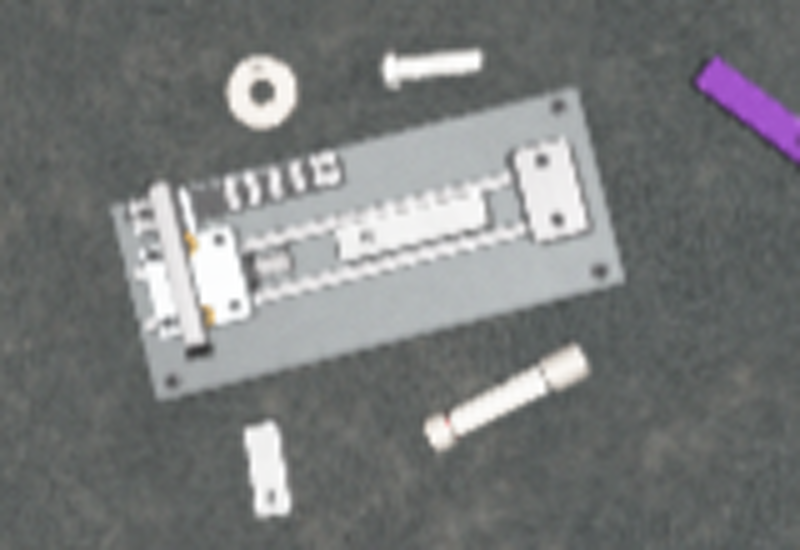

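View pics/side0c.png

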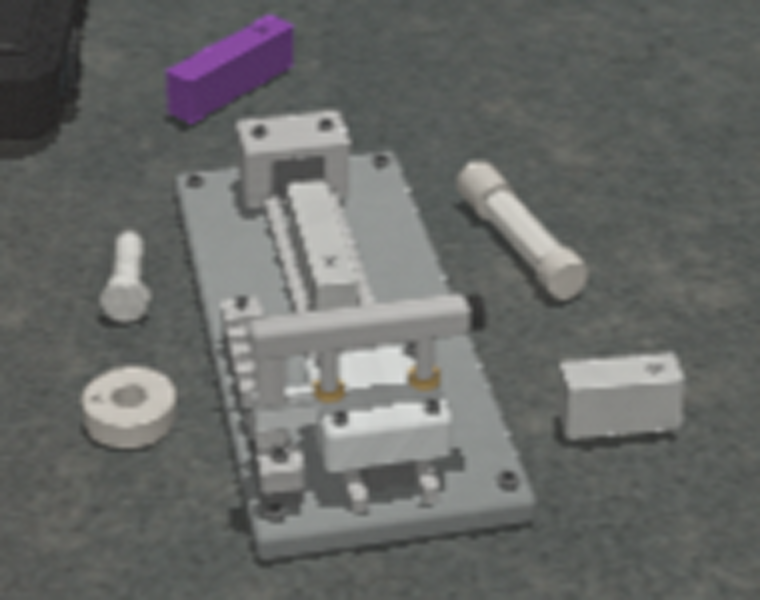

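Run:
```python
from h import *
C=[(112,205),(577,88),(625,283),(160,400)]
W=np.array([onz("top",(140+u/5,200+v/5),0.012)[:3] for u,v in C]); print(W)
c=W.mean(0); ex=((W[0]-W[3])+(W[1]-W[2]))/2; ey=((W[0]-W[1])+(W[3]-W[2]))/2
print(c,np.linalg.norm(ex),np.linalg.norm(ey),np.degrees(np.arctan2(ey[1],ey[0])),np.degrees(np.arctan2(ex[1],ex[0])))
# side corners (plate top): (180,178)?,(397,152),(533,500),(258,540) 
S=[(180,176),(397,152),(533,500),(258,540)]
Ws=np.array([onz("side",(230+u/4,270+v/4),0.012) for u,v in S]); print(Ws,Ws.mean(0))
for z in (.072,.079):
  for u,v in [(160,185),(198,345)]: print(z,onz("top",(140+u/5,200+v/5),z))
for u,v in [(340,245),(488,207)]: print('gb',onz("top",(140+u/5,200+v/5),.038))
```

```text
[[ 0.56007391  0.24033382  0.012     ]
 [ 0.61868121 -0.01029916  0.012     ]
 [ 0.51283651 -0.03485723  0.012     ]
 [ 0.45490155  0.21466086  0.012     ]]
[0.53662329 0.10245957 0.012     ] 0.1084566173638344 0.2567748009499515 103.11667578065897 13.3896421716879
[[ 0.61647911 -0.00471931  0.012     ]
 [ 0.51154332 -0.02972099  0.012     ]
 [ 0.45589782  0.2191251   0.012     ]
 [ 0.56005668  0.2441946   0.012     ]] [0.53599423 0.10721985 0.012     ]
0.072 [0.56512612 0.20006598 0.072     ]
0.072 [0.48196148 0.1805825  0.072     ]
0.079 [0.56451304 0.1983769  0.079     ]
0.079 [0.48173128 0.17898313 0.079     ]
gb [0.53447921 0.11328119 0.038     ]
gb [0.55314413 0.03492456 0.038     ]
```

```bash
python3 -m creep '[[-0.02,0.04,0.003,0,0,-0.05,1],[-0.04,0.08,0.006,0,0,-0.1,1],[-0.06,0.12,0.009,0,0,-0.16,1],[-0.08,0.161,0.012,0,0,-0.22,1],[-0.1,0.202,0.015,0,0,-0.28,1],[-0.12,0.242,0.018,0,0,-0.34,1],[-0.14,0.282,0.02,0,0,-0.40,1],[-0.16,0.322,0.022,0,0,-0.46,1]]'
```

```text
time: 0.95
ee_pos: [0.4207, 0.2806, 0.2091]
tcp_rot: [-180.0, -0.0, 99.9]
wrist_force: [0.2, 1.2, 0.5]
opening: 0.0851
```

```bash
python3 -m creep '[[-0.036,0.027,0.002,0,0,-0.02,1],[-0.072,0.055,0.004,0,0,-0.04,1],[-0.107,0.082,0.006,0,0,-0.061,1],[-0.107,0.082,0.006,0,0,-0.061,1]]'
python3 - <<'E'
from h import *
o=bot.get_obs(); print(o['ee_pos'],o['tcp_rot'])
cv2.imwrite('pics/w1.png',optics.camera('wrist')[:,:,::-1])
E
```

```text
time: 1.35
ee_pos: [0.5213, 0.1872, 0.2019]
tcp_rot: [-179.9, 0.1, 103.1]
wrist_force: [-2.1, -0.3, -1.2]
opening: 0.0856
[0.5213329  0.18723474 0.20190983] [-1.79932886e+02  6.27530730e-02  1.03084078e+02]
```

View pics/w1.png

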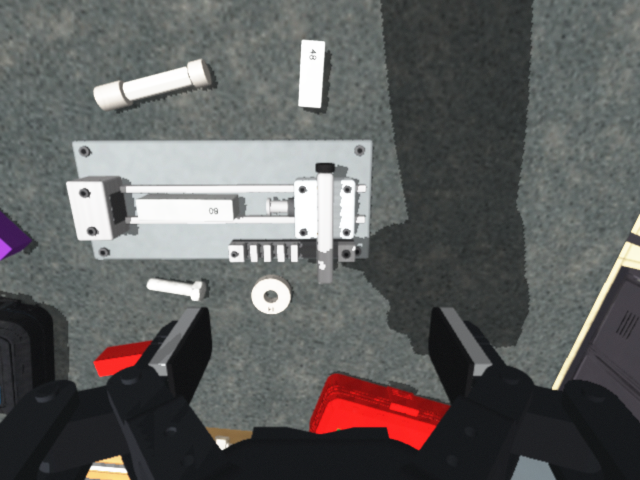

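Run:
```python
import cv2
a=cv2.imread('pics/w1.png')[130:290,210:380]; cv2.imwrite('pics/w1c.png',cv2.resize(a,None,fx=4,fy=3.7,interpolation=cv2.INTER_CUBIC))
```

```text
(no output)
```

View pics/w1c.png

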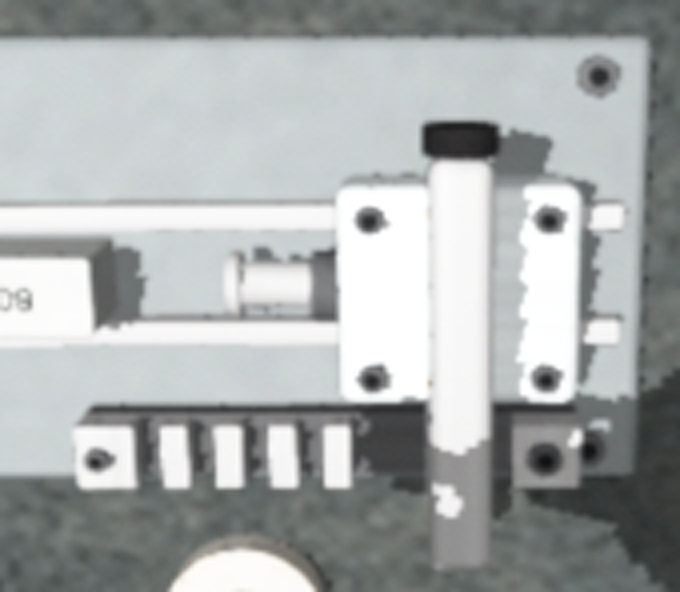

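Run:
```python
from h import *
pose=(np.array([0.5213329,0.18723474,0.20190983]),np.array([-179.932886,0.0627530,103.08408]))
P=lambda u,v:(210+u/4,130+v/3.7)
g=lambda u,v,z:onz('wrist',P(u,v),z,pose)
# plate right edge and screws
a=g(343,404,.0425);b=g(577,404,.0425);c=g(578,186,.0425);d=g(343,186,.0425)
cc=(a+b+c+d)/4
print('block',cc,np.linalg.norm(a-b),np.linalg.norm(b-c))
ey=(b-a)+(c-d); print('yaw',np.degrees(np.arctan2(ey[1],ey[0]))-90)
e=np.array([ey[0],ey[1]])/np.linalg.norm(ey[:2]); ex=np.array([e[1],-e[0]])
h1=g(461,160,.079);h2=g(460,567,.079);print('handle',h1,h2)
for n,X in [('h1',h1),('h2',h2)]+[('n%d'%i,g(u,v,.030)) for i,(u,v) in enumerate([(148.5,470),(203,470),(256.5,470),(310.5,470)])]+[('bar',g(97,300,.038)),('nose',g(225,282,.0275))]:
    D=(X-cc)[:2]; print(n,D@ex*1e3,D@e*1e3)
```

```text
block [0.51639712 0.18871366 0.0425    ] 0.0491441823598331 0.04960370407917606
yaw 13.07229349112302
handle [0.48174141 0.18021254 0.079     ] [0.56361111 0.19937841 0.079     ]
h1 -35.680414385476496 -0.4423862001256133
h2 48.40261043605052 -0.29050071794584403
n0 45.58218628027771 -68.92605487152278
n1 45.58026169636252 -56.81569908305189
n2 45.57837259772918 -44.928632798466644
n3 45.576466016563174 -32.93155848114425
bar 1.6430952270924577 -75.57293517545133
nose -0.04947033634551278 -50.272211924671645
```

```bash
python3 -m creep '[[0.0012,-0.0022,0.03,0,0,0,1],[0.0024,-0.0045,0.06,0,0,0,1],[0.0024,-0.0045,0.09,0,0,0,0.6],[0.0024,-0.0045,0.11,0,0,0,0.5],[0.0024,-0.0045,0.12,0,0,0,0.5],[0.0024,-0.0045,0.12,0,0,0,0.5]]' 20
python3 - <<'E'
from h import *
o=bot.get_obs(); print(o['ee_pos'],o['tcp_rot'],o['opening'],o['wrist_force'])
cv2.imwrite('pics/w2.png',optics.camera('wrist')[:,:,::-1])
E
```

```text
time: 2.0
ee_pos: [0.5127, 0.1924, 0.0823]
tcp_rot: [-179.9, 0.0, 103.4]
wrist_force: [0.1, 0.9, 0.8]
opening: 0.0428
[0.51270489 0.1923568  0.08228052] [-1.79880630e+02  6.82746178e-03  1.03351203e+02] 0.04275331821927866 [0.10613249 0.89624302 0.78461521]
```

View pics/w2.png

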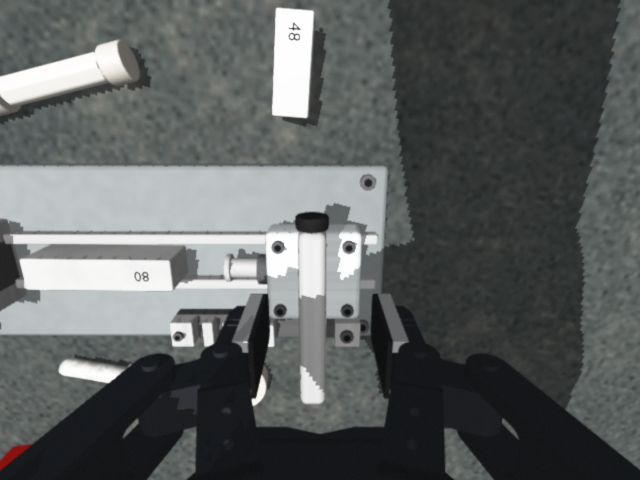

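```bash
python3 -m creep '[[-0.0025,0.0015,0.008,0,0,0.005,0.5],[-0.0046,0.0027,0.016,0,0,0.005,0.5],[-0.0046,0.0027,0.022,0,0,0.005,0.5],[-0.0046,0.0027,0.026,0,0,0.005,0.45],[-0.0046,0.0027,0.026,0,0,0.005,0.45],[-0.0046,0.0027,0.026,0,0,0.005,0.45]]' 20
python3 - <<'E'
from h import *
o=bot.get_obs(); print(o['ee_pos'],o['tcp_rot'],o['opening'],o['wrist_force'])
cv2.imwrite('pics/w3.png',optics.camera('wrist')[:,:,::-1])
E
```

```text
time: 2.65
ee_pos: [0.5175, 0.1881, 0.0573]
tcp_rot: [-180.0, -0.0, 103.0]
wrist_force: [-0.5, 0.0, -0.2]
opening: 0.0385
[0.51752188 0.18810549 0.05734489] [-1.79996087e+02 -4.25588827e-04  1.03013629e+02] 0.038510462583731045 [-0.47271735  0.01422894 -0.24080229]
```

View pics/w3.png

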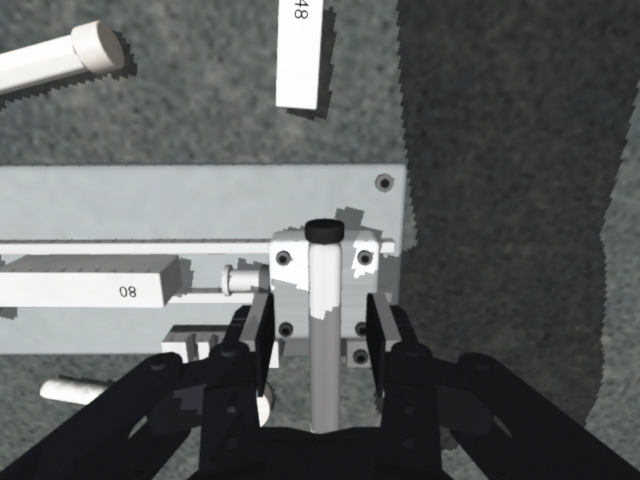

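```bash
python3 -m creep '[[0.0004,0,0.002,0,0,0,0.3],[0.0004,0,0.003,0,0,0,0.2],[0.0004,0,0.003,0,0,0,0.1],[0.0004,0,0.003,0,0,0,0],[0.0004,0,0.003,0,0,0,0],[0.0004,0,0.003,0,0,0,0]]' 50
```

```text
time: 3.3
ee_pos: [0.5174, 0.1887, 0.0543]
tcp_rot: [-180.0, -0.0, 103.0]
wrist_force: [-0.1, 1.3, 0.0]
opening: 0.0111
```

```bash
python3 -m creep '[[0,0,0,0,0,0,0],[0,0,0,0,0,0,0],[0,0,0,0,0,0,0]]' 50
```

```text
time: 3.6
ee_pos: [0.5174, 0.1886, 0.0543]
tcp_rot: [180.0, -0.0, 103.0]
wrist_force: [-0.3, 3.8, -0.4]
opening: 0.0109
```

Gripped. Lift ~12.5 mm.

```bash
python3 -m creep '[[0,0,-0.002,0,0,0,0],[0,0,-0.005,0,0,0,0],[0,0,-0.008,0,0,0,0],[0,0,-0.011,0,0,0,0],[0,0,-0.0125,0,0,0,0],[0,0,-0.0125,0,0,0,0],[0,0,-0.0125,0,0,0,0],[0,0,-0.0125,0,0,0,0]]' 50;  python3 - <<'E'
from h import *
o=bot.get_obs(); print(o['ee_pos'],o['tcp_rot'],o['opening'],o['wrist_force'])
cv2.imwrite('pics/s4.png',cv2.resize(optics.camera('side')[270:420,230:420,::-1],None,fx=4,fy=4))
E
```

```text
time: 4.4
ee_pos: [0.5173, 0.1886, 0.066]
tcp_rot: [-180.0, -0.0, 103.0]
wrist_force: [2.7, 4.3, -9.1]
opening: 0.0107
[0.51733065 0.1886254  0.06597931] [-1.79961442e+02 -1.09889913e-02  1.03022882e+02] 0.010685085377193688 [ 2.71405685  4.28244454 -9.12723578]
```

View pics/s4.png

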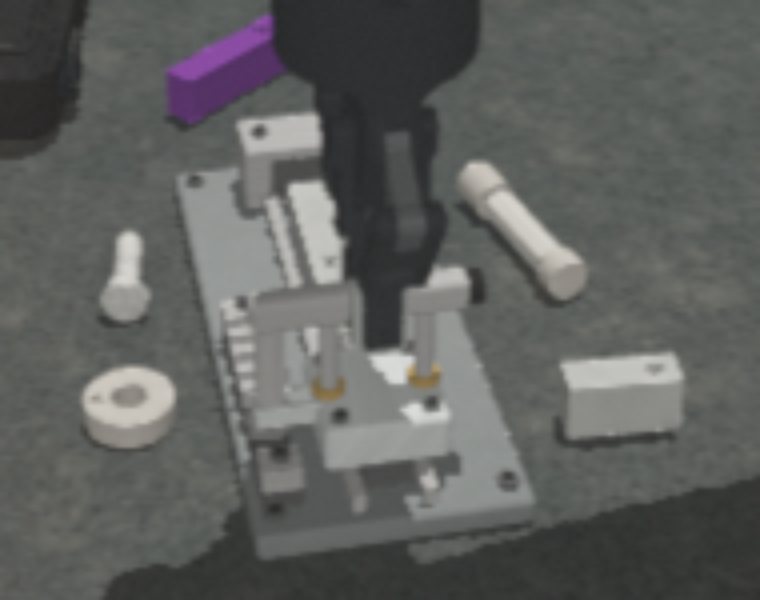

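```bash
python3 -m creep '[[-0.001,0,0,0,0,0,0],[-0.003,0,0,0,0,0,0],[-0.006,0,0,0,0,0,0],[-0.009,0,0,0,0,0,0],[-0.012,0,0,0,0,0,0],[-0.015,0,0,0,0,0,0],[-0.018,0,0,0,0,0,0],[-0.020,0,0,0,0,0,0]]'
python3 -m creep '[[-0.0015,0,0,0,0,0,0],[-0.003,0,0,0,0,0,0],[-0.0045,0,0,0,0,0,0],[-0.006,0,0,0,0,0,0],[-0.0075,0,0,0,0,0,0],[-0.009,0,0,0,0,0,0],[-0.0105,0,0,0,0,0,0],[-0.012,0,0,0,0,0,0]]'
```

```text
time: 5.25
ee_pos: [0.5219, 0.1691, 0.066]
tcp_rot: [-180.0, -0.0, 103.0]
wrist_force: [2.9, 5.6, -8.8]
opening: 0.0112
time: 6.05
ee_pos: [0.5246, 0.1578, 0.066]
tcp_rot: [-180.0, -0.1, 103.0]
wrist_force: [3.5, 7.3, -9.4]
opening: 0.0107
```

```bash
python3 -m creep '[[-0.0015,0,0,0,0,0,0],[-0.003,0,0,0,0,0,0],[-0.0045,0,0,0,0,0,0],[-0.006,0,0,0,0,0,0],[-0.0075,0,0,0,0,0,0],[-0.009,0,0,0,0,0,0],[-0.0105,0,0,0,0,0,0],[-0.012,0,0,0,0,0,0]]'
python3 -m creep '[[-0.0015,0,0,0,0,0,0],[-0.003,0,0,0,0,0,0],[-0.0045,0,0,0,0,0,0],[-0.006,0,0,0,0,0,0],[-0.007,0,0,0,0,0,0],[-0.008,0,0,0,0,0,0],[-0.009,0,0,0,0,0,0],[-0.010,0,0,0,0,0,0]]'
python3 - <<'E'
from h import *
o=bot.get_obs(); print(o['ee_pos'],o['tcp_rot'],o['opening'],o['wrist_force'])
cv2.imwrite('pics/w5.png',optics.camera('wrist')[:,:,::-1])
cv2.imwrite('pics/s5.png',cv2.resize(optics.camera('side')[270:420,230:420,::-1],None,fx=4,fy=4))
E
```

```text
time: 6.85
ee_pos: [0.5273, 0.1463, 0.0661]
tcp_rot: [-180.0, -0.1, 103.0]
wrist_force: [3.0, 7.7, -9.2]
opening: 0.0113
time: 7.65
ee_pos: [0.5296, 0.1366, 0.0661]
tcp_rot: [-180.0, -0.1, 103.0]
wrist_force: [3.5, 8.0, -9.3]
opening: 0.0105
[0.52958471 0.13657165 0.06605619] [-1.79987574e+02 -7.64110205e-02  1.03049753e+02] 0.010513372966004809 [ 3.54183935  8.04074781 -9.29057867]
```

View pics/w5.png

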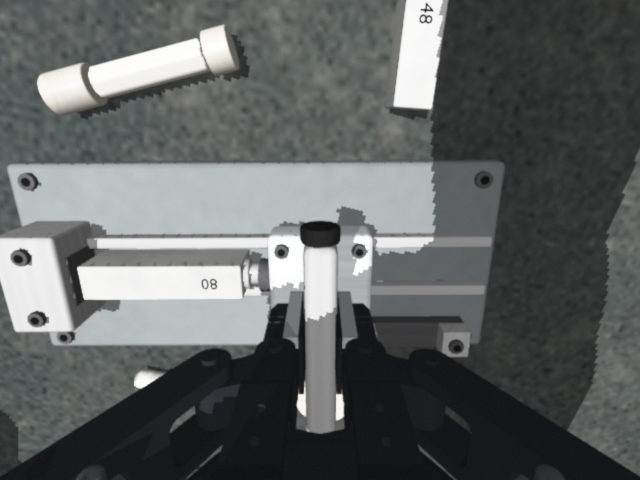

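View pics/s5.png

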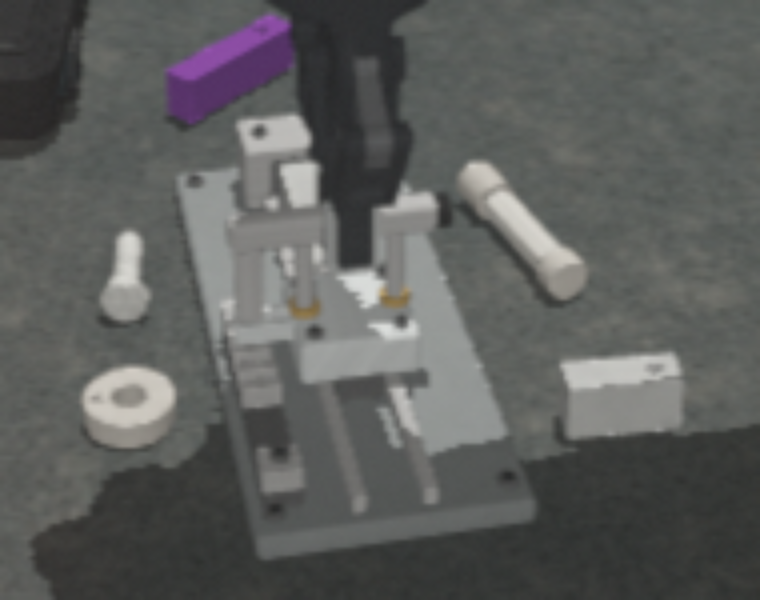

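```bash
python3 -m creep '[[-0.001,0,0,0,0,0,0],[-0.002,0,0,0,0,0,0],[-0.003,0,0,0,0,0,0],[-0.0035,0,0,0,0,0,0],[-0.0035,0,0,0,0,0,0],[-0.0035,0,0,0,0,0,0]]'
python3 -m creep '[[0,0,0.0005,0,0,0,0],[0,0,0.001,0,0,0,0],[0,0,0.0015,0,0,0,0],[0,0,0.002,0,0,0,0],[0,0,0.002,0,0,0,0]]'
python3 -m creep '[[0,0,0.0005,0,0,0,0],[0,0,0.0005,0,0,0,0]]'
python3 -m creep '[[0,0,0.0005,0,0,0,0],[0,0,0.0005,0,0,0,0]]'
```

```text
time: 8.35
ee_pos: [0.5304, 0.1331, 0.0661]
tcp_rot: [-180.0, -0.1, 103.0]
wrist_force: [4.0, 6.4, -9.1]
opening: 0.0113
time: 8.85
ee_pos: [0.5304, 0.1331, 0.0641]
tcp_rot: [-180.0, -0.1, 103.0]
wrist_force: [3.6, 6.7, -9.8]
opening: 0.0113
time: 9.05
ee_pos: [0.5304, 0.1331, 0.0636]
tcp_rot: [-180.0, -0.1, 103.0]
wrist_force: [3.0, 6.3, -9.1]
opening: 0.0107
time: 9.25
ee_pos: [0.5304, 0.1331, 0.0632]
tcp_rot: [-180.0, -0.1, 103.0]
wrist_force: [2.5, 6.5, -8.4]
opening: 0.0111
```

```bash
python3 -m creep '[[0,0,0.0004,0,0,0,0],[0,0,0.0004,0,0,0,0]]'
python3 -m creep '[[0,0,0.0003,0,0,0,0],[0,0,0.0003,0,0,0,0]]'
```

```text
time: 9.45
ee_pos: [0.5304, 0.1331, 0.063]
tcp_rot: [180.0, -0.1, 103.0]
wrist_force: [2.7, 5.7, -6.7]
opening: 0.011
time: 9.65
ee_pos: [0.5304, 0.1331, 0.0629]
tcp_rot: [180.0, -0.1, 103.0]
wrist_force: [0.7, 6.5, -5.6]
opening: 0.0112
```

```bash
for i in 1; do python3 -m creep '[[-0.0005,0,0,0,0,0,0],[-0.0005,0,0,0,0,0,0]]'; done
python3 -m creep '[[-0.0005,0,0,0,0,0,0],[-0.0005,0,0,0,0,0,0]]'
python3 -m creep '[[-0.0005,0,0,0,0,0,0],[-0.0005,0,0,0,0,0,0]]'
```

```text
time: 9.85
ee_pos: [0.5305, 0.1328, 0.063]
tcp_rot: [180.0, -0.1, 103.1]
wrist_force: [0.9, 7.8, -5.1]
opening: 0.0111
time: 10.05
ee_pos: [0.5306, 0.1326, 0.063]
tcp_rot: [180.0, -0.1, 103.1]
wrist_force: [1.1, 8.9, -4.7]
opening: 0.0113
time: 10.25
ee_pos: [0.5306, 0.1322, 0.063]
tcp_rot: [180.0, -0.1, 103.1]
wrist_force: [-0.0, 9.6, -3.7]
opening: 0.0111
```

```bash
python3 -m creep '[[0,0,-0.0003,0,0,0,0],[-0.0005,0,-0.0003,0,0,0,0],[-0.0005,0,-0.0003,0,0,0,0]]'
python3 -m creep '[[-0.0005,0,0,0,0,0,0],[-0.0005,0,0,0,0,0,0]]'
```

```text
time: 10.55
ee_pos: [0.5308, 0.1316, 0.0632]
tcp_rot: [180.0, -0.1, 103.1]
wrist_force: [1.4, 8.7, -4.7]
opening: 0.0107
time: 10.75
ee_pos: [0.5309, 0.1312, 0.0632]
tcp_rot: [180.0, -0.1, 103.1]
wrist_force: [2.0, 9.2, -5.5]
opening: 0.0113
```

Run:
```python
from h import *
a=optics.camera('side')[:,:,::-1]; cv2.imwrite('pics/s6full.png',a)
cv2.imwrite('pics/s6.png',cv2.resize(a[300:380,265:345],None,fx=7,fy=7,interpolation=cv2.INTER_CUBIC))
```

```text
(no output)
```

View pics/s6.png

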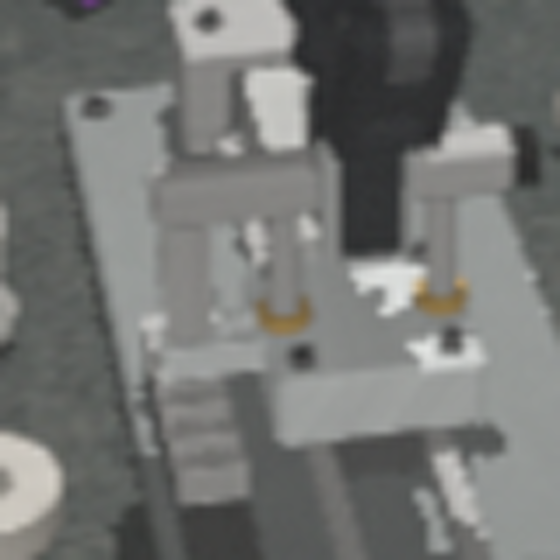

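```bash
python3 -m creep '[[0,0,-0.0004,0,0,0,0],[0.0007,0,-0.0004,0,0,0,0],[0.0014,0,-0.0004,0,0,0,0],[0.002,0,-0.0004,0,0,0,0],[0.002,0,-0.0001,0,0,0,0],[0.002,0,-0.0001,0,0,0,0]]'
python3 -m creep '[[0.0005,0,0,0,0,0,0],[0.0005,0,0,0,0,0,0]]'
python3 -m creep '[[0.0005,0,0,0,0,0,0],[0.0005,0,0,0,0,0,0]]'
```

```text
time: 11.4
ee_pos: [0.5308, 0.1316, 0.0633]
tcp_rot: [180.0, 0.1, 103.0]
wrist_force: [5.7, -0.3, -7.5]
opening: 0.0111
time: 11.6
ee_pos: [0.5307, 0.132, 0.0633]
tcp_rot: [180.0, 0.1, 103.0]
wrist_force: [5.7, -0.9, -8.0]
opening: 0.011
time: 11.8
ee_pos: [0.5305, 0.1325, 0.0633]
tcp_rot: [180.0, 0.1, 103.0]
wrist_force: [4.8, -0.7, -7.7]
opening: 0.0111
```

```bash
python3 -m creep '[[0.0005,0.0003,0.0003,0,0,0,0],[0.0005,0.0003,0.0003,0,0,0,0]]'
python3 -m creep '[[0.0005,0,0,0,0,0,0],[0.0005,0,0,0,0,0,0]]'
python3 -m creep '[[0.0005,0,0,0,0,0,0],[0.0005,0,0,0,0,0,0]]'
python3 -m creep '[[0.0005,0,0,0,0,0,0],[0.0005,0,0,0,0,0,0]]'
```

```text
time: 12.0
ee_pos: [0.5305, 0.133, 0.0632]
tcp_rot: [-180.0, 0.1, 103.0]
wrist_force: [3.0, -2.6, -6.2]
opening: 0.0115
time: 12.2
ee_pos: [0.5302, 0.1341, 0.0629]
tcp_rot: [-180.0, -0.0, 103.0]
wrist_force: [4.0, -1.4, -9.6]
opening: 0.0107
time: 12.4
ee_pos: [0.5301, 0.1346, 0.063]
tcp_rot: [-180.0, -0.0, 103.0]
wrist_force: [3.4, -0.6, -8.5]
opening: 0.0112
time: 12.6
ee_pos: [0.53, 0.1351, 0.0631]
tcp_rot: [-180.0, -0.0, 103.0]
wrist_force: [4.1, 0.9, -9.9]
opening: 0.0112
```

```bash
python3 -m creep '[[0,0,0.0004,0,0,0,0],[0,0,0.0004,0,0,0,0]]'
python3 -m creep '[[0,0,0.0004,0,0,0,0],[0,0,0.0004,0,0,0,0]]'
```

```text
time: 12.8
ee_pos: [0.53, 0.1351, 0.0627]
tcp_rot: [-180.0, -0.0, 103.0]
wrist_force: [3.5, 0.1, -9.1]
opening: 0.0115
time: 13.0
ee_pos: [0.53, 0.1351, 0.0623]
tcp_rot: [-180.0, -0.0, 103.0]
wrist_force: [3.8, -0.2, -8.7]
opening: 0.0108
```

In the notch (below tooth level with the spring still on me). Lower more, watching.

```bash
python3 -m creep '[[0,0,0.0004,0,0,0,0],[0,0,0.0008,0,0,0,0],[0,0,0.0008,0,0,0,0]]'
python3 -m creep '[[0,0,0.0005,0,0,0,0],[0,0,0.001,0,0,0,0],[0,0,0.0015,0,0,0,0],[0,0,0.0015,0,0,0,0]]'
python3 -m creep '[[0,0,0.0005,0,0,0,0],[0,0,0.001,0,0,0,0],[0,0,0.0015,0,0,0,0],[0,0,0.002,0,0,0,0],[0,0,0.002,0,0,0,0]]'
```

```text
time: 13.3
ee_pos: [0.53, 0.1351, 0.0615]
tcp_rot: [-180.0, -0.0, 103.0]
wrist_force: [3.1, -0.6, -8.4]
opening: 0.0107
time: 13.7
ee_pos: [0.53, 0.1351, 0.06]
tcp_rot: [-180.0, -0.0, 103.0]
wrist_force: [1.6, 1.5, -9.4]
opening: 0.0111
time: 14.2
ee_pos: [0.53, 0.1351, 0.058]
tcp_rot: [-180.0, -0.0, 103.0]
wrist_force: [0.4, 1.5, -8.3]
opening: 0.0111
```

```bash
python3 -m creep '[[0,0,0.0005,0,0,0,0],[0,0,0.001,0,0,0,0],[0,0,0.0015,0,0,0,0],[0,0,0.002,0,0,0,0],[0,0,0.002,0,0,0,0]]'
python3 -m creep '[[0,0,0.0004,0,0,0,0],[0,0,0.0008,0,0,0,0],[0,0,0.0008,0,0,0,0]]'
```

```text
time: 14.7
ee_pos: [0.53, 0.135, 0.056]
tcp_rot: [-180.0, -0.0, 103.0]
wrist_force: [-0.9, 1.7, -8.2]
opening: 0.0115
time: 15.0
ee_pos: [0.53, 0.135, 0.0552]
tcp_rot: [-180.0, -0.0, 103.0]
wrist_force: [-0.4, 2.9, -8.2]
opening: 0.0111
```

```bash
python3 -m creep '[[0,0,0.0004,0,0,0,0],[0,0,0.0004,0,0,0,0]]'
python3 -m creep '[[0,0,0.0003,0,0,0,0],[0,0,0.0003,0,0,0,0]]'
```

```text
time: 15.2
ee_pos: [0.53, 0.135, 0.0548]
tcp_rot: [-180.0, -0.0, 103.0]
wrist_force: [-2.1, 2.5, -7.4]
opening: 0.011
time: 15.4
ee_pos: [0.5301, 0.135, 0.0546]
tcp_rot: [-180.0, -0.0, 103.0]
wrist_force: [-0.4, 3.0, -7.8]
opening: 0.0111
```

```bash
python3 -m creep '[[0,0,0.0003,0,0,0,0],[0,0,0.0003,0,0,0,0]]'
python3 -m creep '[[0,0,0,0,0,0,0.2],[0,0,0,0,0,0,0.3],[0,0,0,0,0,0,0.4],[0,0,0,0,0,0,0.45],[0,0,0,0,0,0,0.45],[0,0,0,0,0,0,0.45]]' 20
python3 -m creep '[[0,0,-0.005,0,0,0,0.45],[0,0,-0.015,0,0,0,0.45],[0,0,-0.03,0,0,0,0.45],[0,0,-0.05,0,0,0,0.45],[0,0,-0.075,0,0,0,0.45],[0,0,-0.1,0,0,0,0.6],[0,0,-0.12,0,0,0,0.6],[0,0,-0.12,0,0,0,0.6]]'
python3 - <<'E'
from h import *
o=bot.get_obs(); print(o['time'],list(o['ee_pos']),list(o['tcp_rot']))
cv2.imwrite('pics/w7.png',optics.camera('wrist')[:,:,::-1])
cv2.imwrite('pics/s7.png',cv2.resize(optics.camera('side')[270:420,230:420,::-1],None,fx=4,fy=4,interpolation=cv2.INTER_CUBIC))
E
```

```text
time: 15.6
ee_pos: [0.5301, 0.135, 0.0544]
tcp_rot: [180.0, -0.0, 103.0]
wrist_force: [-1.6, 2.5, -7.1]
opening: 0.0109
time: 16.2
ee_pos: [0.5302, 0.135, 0.0544]
tcp_rot: [180.0, 0.0, 103.0]
wrist_force: [0.4, -0.2, -0.3]
opening: 0.0384
time: 17.0
ee_pos: [0.5314, 0.1353, 0.1789]
tcp_rot: [179.7, -0.0, 103.0]
wrist_force: [0.6, 1.0, -0.8]
opening: 0.0511
17.0 [np.float64(0.5314265497637234), np.float64(0.13534612805675142), np.float64(0.1788624645648381)] [np.float64(179.6565939773688), np.float64(-0.007347203771833458), np.float64(103.01941868565271)]
```

View pics/w7.png

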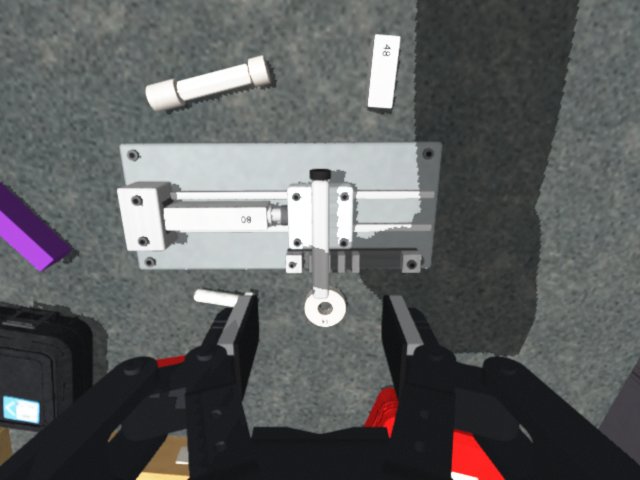

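View pics/s7.png

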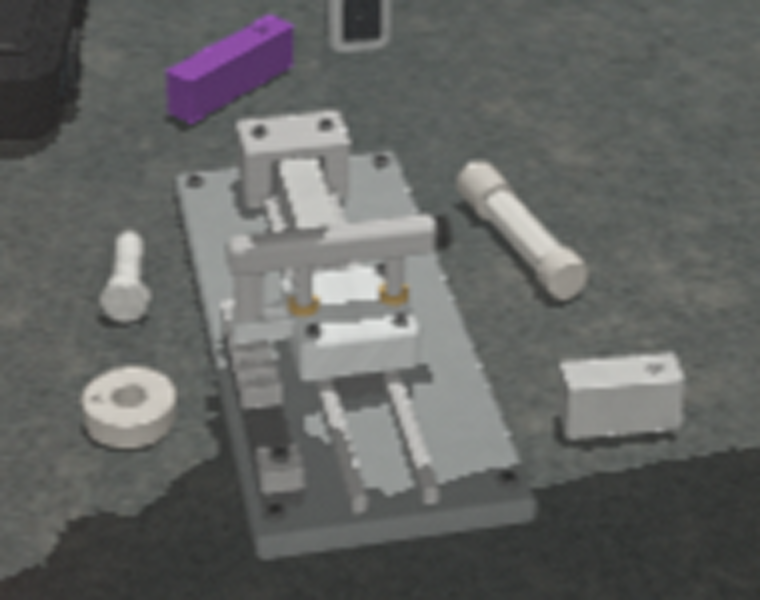

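Run:
```python
import cv2
a=cv2.imread('pics/w7.png')[160:300,110:370]; cv2.imwrite('pics/w7c.png',cv2.resize(a,None,fx=3,fy=4,interpolation=cv2.INTER_CUBIC))
```

```text
(no output)
```

View pics/w7c.png

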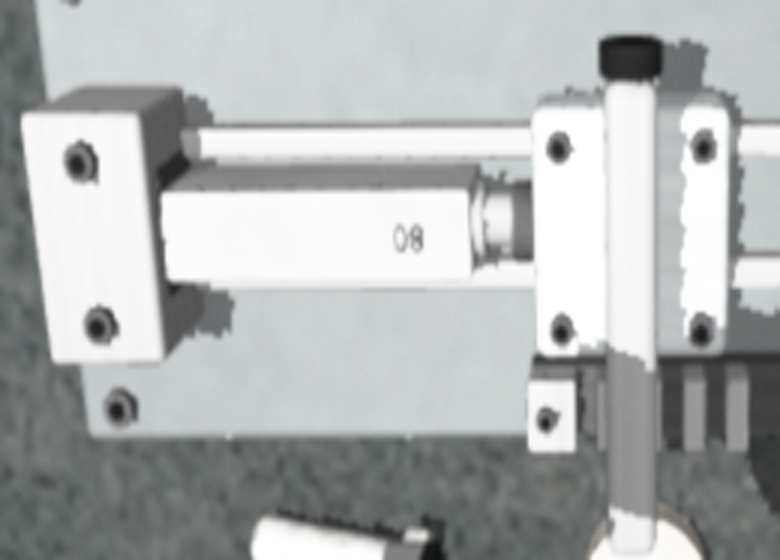

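Run:
```python
from h import *
pose=(np.array([0.5314265,0.1353461,0.1788625]),np.array([179.6566,-0.00735,103.0194]))
g=lambda u,v,z:onz('wrist',(110+u/3,160+v/4),z,pose)
e=np.array([-np.sin(np.radians(13.1)),np.cos(np.radians(13.1))])
anv=g(163,300,.044)[:2]@e; b0=g(163,240,.038)[:2]@e; b1=g(472,235,.038)[:2]@e
c0=g(537,220,.0425)[:2]@e; c1=g(727,220,.0425)[:2]@e
print('anvil-bar far',(b0-anv)*1e3,'bar len',(b1-b0)*1e3,'gap bar-block',(c0-b1)*1e3,'block',(c1-c0)*1e3)
print('bar near from plate: block ctr - anvil',((c0+c1)/2-anv)*1e3,'press via len',49-(((c0+c1)/2-b1)*1e3))
# handle height: cap end, triangulate wrist & side: right end of handle body bottom near cap
def tri(w,s):
    c1,d1=ray('wrist',w,pose); c2,d2=ray('side',s); d1/=np.linalg.norm(d1); d2/=np.linalg.norm(d2)
    A=np.stack([d1,-d2],1); t=np.linalg.lstsq(A,c2-c1,rcond=None)[0]; p,q=c1+d1*t[0],c2+d2*t[1]; return (p+q)/2,np.linalg.norm(p-q)
# handle/cap boundary top: near(+y) edge and far(-y) edge
print(tri((110+656/3,160+80/4),(230+436/4,270+222/4)))
for z in (.079,.082,.086,.09):
    X=g(656,80,z); print(z,(proj('side',X)-[230,270])*4)
    X=g(610,80,z); print('   far',(proj('side',X)-[230,270])*4)
    X=g(655,545,z); print('   +x end',(proj('side',X)-[230,270])*4)
```

```text
anvil-bar far -1.0003565871501001 bar len 79.94228889645909 gap bar-block 17.252999851022736 block 48.13879367519955
bar near from plate: block ctr - anvil 120.2643289979315 press via len 7.6776033113774815
(array([0.49347171, 0.13065945, 0.07904847]), np.float64(0.000985594964700974))
0.079 [438.36702347 222.44671228]
   far [432.92003896 209.28601017]
   +x end [238.60225435 245.57330467]
0.082 [439.66220129 216.0727938 ]
   far [434.26198911 203.12099776]
   +x end [242.17640927 238.82579144]
0.086 [441.39452546 207.54756055]
   far [436.05734736 194.87299704]
   +x end [246.95469624 229.80504242]
0.09 [443.13307499 198.99169063]
   far [437.85970448 186.59284298]
   +x end [251.74761262 220.75667507]
```

Run:
```python
from workcell import bot
print(bot.get_obs()['time']); print(bot.job_done())
```

```text
17.1
the job is handed in; nothing more can be done
None
```

The gauge bar is clamped home against the anvil, the release bar is down in a notch, and the job was handed in at 17.1 s of the 51 s allowed. No verdict was reported, so the result rests on my own checks.

**What I did:** I gripped the handle and lifted the release bar about 11.7 mm. I then slid the carriage about 57 mm, which pushed the gauge bar onto the anvil. To find the notch I rested the bar lightly on a tooth, with about 5 N of its spring load on the rack. My first estimate of the notch and a 2 mm sweep forward from there found nothing. Sweeping back, the bar came over the notch about 55 mm from the start. I lowered it in small steps, opened the gripper and backed off.

**Last checks, from the images and the force reading:**

| Check | Result |
|---|---|
| Handle top height | 79 mm, which is the fully-down value |
| Nose pressed in | about 7–8 mm (allowed 1.5 to 16.5) |
| Gauge bar against the anvil | touching, within about 1 mm by measurement |
| Wrist force after letting go | about zero, gripper clear |
| Things lying around | none had visibly moved in the wrist and side views; the micrometer, pen and V-block were not re-checked |

The measured anvil-to-bar gap came out at -1 mm, which I put down to pixel and calibration error. The notch was about 1.5 mm from where I had measured it in the images.

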